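Load the reagent bottle on the sprung bottle lift

TASK

Stand the smaller of the two amber reagent bottles upright in the middle of the round sprung pad of the bottle lift, and with the bottle on it push the pad fully down and hold it there until the catch has slid in (about two seconds), so that the pad stays down when you let go. Do not push the pad down without the bottle on it, and leave the bigger amber bottle standing where it is.

Things in the scene. Friction and masses are not known exactly. Their poses are not given: they have to be found in the camera images.
- small_bottle: The bottle to load: round amber bottle, white ribbed screw cap, label; 48 mm across, 89 mm tall, about 0.16 kg, closed, rigid. Straight body up to about 55 mm, then the shoulder; cap 31 mm across, from 71 to 89 mm. Starts upright on the worktop. Origin: centre of its underside; z up along its axis.
- big_bottle: A bystander: round amber bottle like the small one but larger and with a black cap, 58 mm across, 106 mm tall. Stays where it stands. Origin: centre of its underside.
- pad_centre (a point): Centre of the pad's top face, moves with the pad; z up. Flat disc, 84 mm across, aluminium with dark rubber face, top 62 mm above the worktop raised, 44 mm fully down. Below it a grey block (92 x 96 x 38 mm) on a dark base plate, fixed. The catch post (30 mm wide, 56 mm high, steel bolt at 47 mm) stands 56 to 80 mm out along the point's +x, which points roughly away from the robot.
- lift_pad (a joint): Pad pushed down, m: 0 raised, 0.018 at the stop. Sprung: about 5 N raised (the bottle alone does not lower it), 8 to 10 N push on the bottle at the stop. From about 0.0155 on the pad's skirt is clear of the bolt, which slides in over it by itself within 2 s. Let go after that, the pad rises 2 or 3 mm to about 0.0155 and stays; let go sooner, it springs back to 0.
Not all that is in view belongs to the job. What is shaped like the small_bottle but yellow is not meant.

How it is judged (in metres and radians):
At the end, for the whole second after the job is handed in: The pad is held down by its catch (pushed down more than 13 mm, with nothing pressing on it), and the small amber bottle stands at rest on the pad, upright within 0.1 rad, its axis within 18 mm of the pad's centre (value of joint lift_pad above 0.013 m and horizontal distance between small_bottle and pad_centre below 0.018 m and z of small_bottle in the frame of pad_centre between -0.005 and 0.005 m and angle between small_bottle's own z axis and vertical below 0.1 rad and linear speed of small_bottle below 0.02 m/s); the robot touches nothing.
It fails at once if the pad was pushed down (more than 8 mm) without the small bottle on it (value of joint lift_pad above 0.008 m and distance between small_bottle and pad_centre above 0.04 m).
It fails at once if the big amber bottle was moved by more than 30 mm or knocked over (distance of big_bottle from where it was at the start of the episode above 0.03 m or angle between big_bottle's own z axis and vertical above 0.5 rad).
It also fails if it takes over 48 s, if anything falls off the work surface, if the arm or the gripper's body presses on something with over 40 N, if the wrist force passes 120 N, or if a joint passes its speed limit or range.

ROBOT

A 6-joint arm with a two-finger parallel gripper is mounted at the origin on the work surface; the furniture and walls round the work are solid. World frame = base frame: x ahead of the robot, y to its left, z up, the work surface at z = 0. Lengths are in m, angles in degrees, forces in N, time in s.
With the tool pointing down it reaches from about 0.275 to 1 m from the base axis. Payload 8.4 kg.
Tool frame: the origin (TCP) lies on the mounting face of the last link; the fingertips stand 173 mm ahead of it and the grasp point (between the pads) lies 155 mm ahead of it; z points along the fingers, y is the line along which they close (so a half turn about z gives the same grasp; the last joint's range is limited). The gripper opens to 85 mm and grips with 20 to 120 N. Pads are 22 mm wide; open, the fingers measure 114 mm over their backs; the gripper's body (76 mm by 85 mm) begins 54 mm behind the grasp point. The pads swing forward as they close: fully open they stand 13 mm farther back than shut.
Start: joints at [71.425, 20.225, 93.587, -0, 66.188, -0.138], TCP at [0.198, 0.593, 0.405] pointing down, gripper open.
Joint ranges: [-150.9, 150.9], [-52.94, 120.26], [3.33, 152.33], [-74.26, 254.26], [0, 154.13], [-172.89, 172.89]. Speed limits (degrees/s): [127.2, 127.2, 159.86, 180, 180, 180].

INTERFACE

Orientations are given as a 3x3 rotation matrix whose columns are the frame's x, y, z axes.
In Python, from bench import robot, eyes gives the robot as it stands. The module is installed in compiled form; this text tells all that it offers. Calls block until the motion is done:
- robot.movep(position, orientation): joint-space move of the TCP to a pose.
- robot.move_linear(position, attitude=None, vel=0.15, max_force=None): straight line of the TCP; attitude=None keeps the orientation; vel is the mean speed in m/s. With max_force (N) it stops when the force on the tool has changed by that much, and returns True; else False.
- robot.move_j(angles): joint-space move.
- robot.move_gripper(opening): opening from 0.0 (shut) to 1.0 (fully open); the grip force is fixed at half the most; returns when the fingers have stopped.
- robot.wait(seconds).
- robot.ik(position, orientation): joint angles nearest the present ones, or None.
- eyes.read_camera(name): name is "scene" or "side" or "wrist"; returns (picture, depth): 420x560x3 uint8, red, green, blue; 420x560 float32, m along the optical axis (not along the pixel's ray), 0 where there is no reading.
- eyes.calibration(name): a dict with "fov_y" (degrees; the focal length in pixels is half the picture's height over the tangent of half this angle, whatever the lens; pixels are square), "cx", "cy" (the principal point, pixels), "xyz" and "rotation" of the camera in the world. Camera axes: x right, y down, z forward; pixel columns grow to the right and rows downward; lengths in m; the calibration is good to about 2 mm. A picture is of the moment at which its call begins: read the wrist's pose just before it. calibration takes no time and is no camera call; for the wrist camera it gives the pose at the moment of the call.
A pose or a line that the arm cannot do raises robot.MotionError and nothing moves.
- robot.sign_off(): hands the job in; it is judged then, once.
Readings, each from a call of its own:
- robot.get_time(): time.
- robot.get_joint_positions(): joint angles.
- robot.get_joint_vel(): joint speeds.
- robot.get_joint_efforts(): joint torques, N m.
- robot.get_eef_pos(): TCP position.
- robot.get_ee_rot(): TCP orientation.
- robot.get_contact_force(): force on the tool from outside, world axes, zero at the start.
- robot.get_wrist_torque(): the same for the moment, N m.
- robot.get_finger_gap(): opening from 0.0 (shut) to 1.0 (fully open).
- robot.get_grasp_force(): force on a finger pad.
Only numpy, scipy, OpenCV 4.12 (cv2) and the standard library are available. Lean on these libraries where they do the work, as an engineer would, in place of code of your own. Each camera call takes 0.05 s, during which the arm holds its last target. There are 200 camera calls.

## Working session

There is one attempt and no reset: what is moved stays moved. The work goes in short steps, each a Python script; the robot and the scene stay as the last script left them, time stands still between calls to the robot, and variables do not carry over. Pictures are saved under pics/ and viewed, at most 10 in all, crops included, and the job is handed in when it is done.

```bash
mkdir -p pics; cat > h.py <<'E'
import numpy as np, cv2
from bench import robot, eyes
def grab(n):
    c=eyes.calibration(n); p,d=eyes.read_camera(n); return p,d,c
def pts(d,c):
    f=d.shape[0]/2/np.tan(np.radians(c["fov_y"])/2)
    v,u=np.mgrid[:d.shape[0],:d.shape[1]]
    P=np.stack([(u-c["cx"])/f*d,(v-c["cy"])/f*d,d],-1)
    return P@np.array(c["rotation"]).T+np.array(c["xyz"])
E
python3 - <<'E'
from h import *
for n in ["scene","side"]:
    p,d,c=grab(n); np.savez(f"pics/{n}.npz",p=p,d=d,W=pts(d,c)); cv2.imwrite(f"pics/{n}0.png",p[...,::-1]); print(n,c,(d>0).mean())
E
```

```text
scene {'fov_y': 52.618761148049025, 'cx': 270.82599484273356, 'cy': 211.0715879411189, 'xyz': array([-0.1219355 ,  0.52564058,  0.54306597]), 'rotation': array([[-0.54777114, -0.45432682,  0.7025197 ],
       [-0.83662192,  0.29420243, -0.46207001],
       [ 0.00324779, -0.84085199, -0.54125538]])} 0.9958248299319727
side {'fov_y': 48.100806548866146, 'cx': 278.1076231367635, 'cy': 215.96517020859287, 'xyz': array([0.47249662, 0.71522591, 0.79046382]), 'rotation': array([[-9.99956066e-01,  9.36155212e-03,  4.77357169e-04],
       [ 6.98900273e-03,  7.78532091e-01, -6.27565883e-01],
       [-6.24662860e-03, -6.27534975e-01, -7.78563315e-01]])} 0.9960076530612245
```

View pics/scene0.png

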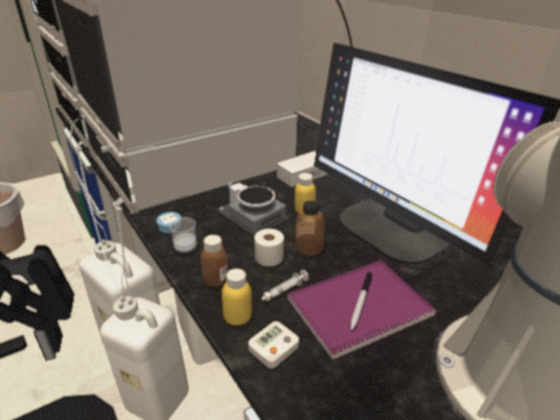

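View pics/side0.png

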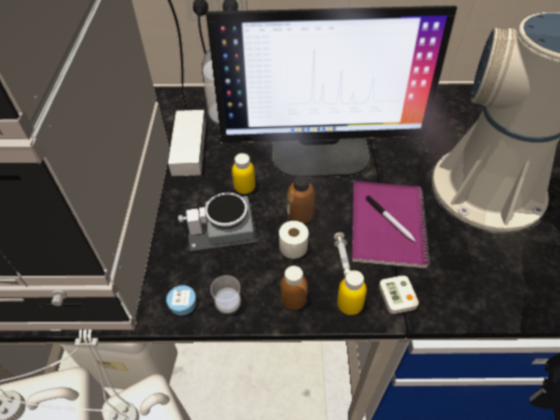

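Side view: the small amber bottle (white cap) is at about (293,290), the big one at (301,200), and the pad at (227,210) with its catch post to the left at (190,218). Yellow decoys are at (243,175) and (352,295).

```bash
python3 - <<'E'
from h import *
def load(n):
    z=np.load(f"pics/{n}.npz"); return z["p"],z["d"],z["W"]
for n,reg in {"side":dict(cap=(293,274,18),big=(301,185,18),pad=(227,210,32),block=(227,235,12),ywA=(243,160,16),ywB=(354,280,18),roll=(293,230,16),post=(190,215,15)),
  "scene":dict(cap=(212,243,18),big=(310,210,15),pad=(256,197,28),post=(238,192,12))}.items():
    p,d,W=load(n)
    for k,(u,v,r) in reg.items():
        w=W[v-r:v+r+1,u-r:u+r+1].reshape(-1,3)
        h=np.round(w[:,2],3); zmax=np.percentile(h,98)
        for zz in {"cap":[.089],"big":[.106],"pad":[.062],"post":[.056],"ywA":[zmax],"ywB":[zmax],"roll":[zmax],"block":[]}[k]:
            t=w[abs(h-zz)<.005]; 
            if len(t)>5:
                c,rr=cv2.minEnclosingCircle(t[:,:2].astype(np.float32)); print(n,k,"zmax",zmax,len(t),"med",np.median(t,0).round(4),"mid",((t.min(0)+t.max(0))/2).round(4),"circ",np.round(c,4),round(rr,4))
# obstacle map: tall stuff around workspace
p,d,W=load("side")
w=np.vstack([W.reshape(-1,3),load("scene")[2].reshape(-1,3)])
for x in np.arange(.2,1.1,.06):
    print(round(x,2),[int(1000*max(0,w[(abs(w[:,0]-x)<.03)&(abs(w[:,1]-y)<.03),2].max(initial=-.001))) for y in np.arange(-.3,.66,.06)])
E
```

```text
side cap zmax 0.091 232 med [0.4464 0.2794 0.0896] mid [0.4469 0.2777 0.0881] circ [0.4465 0.2771] 0.0162
side big zmax 0.107 162 med [0.4265 0.0739 0.106 ] mid [0.4257 0.0732 0.1054] circ [0.427  0.0721] 0.0167
side pad zmax 0.065 1152 med [0.5797 0.1097 0.0624] mid [0.5887 0.1062 0.0614] circ [0.5885 0.1096] 0.0531
side ywA zmax 0.091 124 med [ 0.5485 -0.0082  0.0897] mid [ 0.5487 -0.0081  0.0897] circ [ 0.5487 -0.0091] 0.0161
side ywB zmax 0.091 214 med [0.3417 0.2888 0.0898] mid [0.3419 0.2873 0.0896] circ [0.3417 0.2875] 0.016
side roll zmax 0.053 472 med [0.442  0.1614 0.0505] mid [0.4419 0.1599 0.0512] circ [0.4419 0.1596] 0.0297
side post zmax 0.061 219 med [0.6423 0.1188 0.0563] mid [0.646  0.1171 0.0565] circ [0.6457 0.1171] 0.0274
scene cap zmax 0.088 160 med [0.4435 0.2791 0.0874] mid [0.4465 0.2785 0.0869] circ [0.4465 0.2789] 0.0162
scene big zmax 0.105 121 med [0.4243 0.0746 0.104 ] mid [0.4246 0.0724 0.1036] circ [0.4247 0.0729] 0.0164
scene pad zmax 0.061 623 med [0.576  0.1095 0.0602] mid [0.5836 0.1066 0.0598] circ [0.5836 0.1067] 0.0496
scene post zmax 0.062 276 m
[... 382 characters left out ...]
 53, 92, 92, 5, 0, 0, 0, 0]
0.5 [0, 0, 12, 359, 206, 66, 19, 41, 48, 4, 4, 5, 0, 0, 0, 0]
0.56 [0, 0, 3, 359, 242, 92, 65, 66, 41, 58, 59, 5, 0, 0, 0, 0]
0.62 [193, 187, 6, 358, 235, 4, 65, 66, 40, 54, 58, 4, 0, 0, 0, 0]
0.68 [215, 376, 47, 45, 46, 5, 5, 59, 11, 25, 25, 4, 0, 0, 0, 0]
0.74 [4, 418, 46, 426, 429, 450, 480, 510, 540, 571, 574, 532, 0, 0, 0, 0]
0.8 [4, 14, 43, 0, 0, 0, 0, 0, 0, 0, 416, 447, 0, 0, 0, 0]
0.86 [6, 7, 0, 0, 0, 0, 0, 0, 0, 0, 411, 441, 0, 0, 0, 0]
0.92 [7, 0, 0, 0, 0, 0, 0, 0, 0, 0, 0, 436, 0, 0, 0, 0]
0.98 [8, 0, 0, 0, 0, 0, 0, 0, 0, 0, 0, 430, 0, 0, 0, 0]
1.04 [0, 0, 0, 0, 0, 0, 0, 0, 0, 0, 0, 424, 0, 0, 0, 0]
1.1 [0, 0, 0, 0, 0, 0, 0, 0, 0, 0, 0, 418, 0, 0, 0, 0]
```

```bash
python3 - <<'E'
from h import *
from scipy.optimize import least_squares
for n in ["side","scene"]:
    W=np.load(f"pics/{n}.npz")["W"].reshape(-1,3)
    t=W[(np.hypot(W[:,0]-.578,W[:,1]-.109)<.049)&(abs(W[:,2]-.0615)<.004)][:,:2]
    h=cv2.convexHull(t.astype(np.float32))[:,0]
    r=least_squares(lambda q:np.hypot(h[:,0]-q[0],h[:,1]-q[1])-.042,[.578,.109],loss="soft_l1",f_scale=.002); print(n,len(t),r.x)
    print("front face xmin",np.percentile(W[(W[:,2]>.1)&(W[:,1]>0)&(W[:,1]<.2)&(W[:,0]>.66),0],[0.5,5]))
for R in (np.diag([1.,-1,-1]),np.diag([-1.,1,-1])):
  for P in ([.4466,.278,.345],[.4466,.278,.195],[.578,.109,.36],[.578,.109,.23]):
    q=robot.ik(P,R); print(None if q is None else np.round(q,1))
print(robot.get_time())
E
```

```text
side 1094 [0.57909317 0.10570613]
front face xmin [0.73032556 0.73083252]
scene 598 [0.57826745 0.10696347]
front face xmin [0.72841204 0.72981916]
[ 31.7  15.4 108.9  -0.   55.6 121.7]
[ 31.7  28.6 114.   -0.   37.4 121.7]
[ 10.5  19.6 100.7  -0.   59.7 100.5]
[ 10.5  29.4 105.4  -0.   45.2 100.5]
[ 31.7  15.4 108.9  -0.   55.6 -58.3]
[ 31.7  28.6 114.   -0.   37.4 -58.3]
[ 10.5  19.6 100.7  -0.   59.7 -79.5]
[ 10.5  29.4 105.4  -0.   45.2 -79.5]
0.1
```

The pad centre is (0.579, 0.107) in both views, which agrees with the post 68 mm out. Now grasping.

```bash
python3 - <<'E'
from h import *
R=np.diag([-1.,1,-1]); b=np.array([.4466,.278])
robot.movep([*b,.345],R)
print(robot.move_linear([*b,.195],vel=.1,max_force=8),robot.get_eef_pos())
robot.move_gripper(0.0)
print("gap",robot.get_finger_gap(),robot.get_grasp_force())
robot.move_linear([*b,.345],vel=.15)
print(robot.get_finger_gap(),robot.get_grasp_force(),robot.get_contact_force(),robot.get_time())
p,d,c=grab("side"); cv2.imwrite("pics/side1.png",p[...,::-1])
E
```

```text
False [0.44681415 0.27814821 0.19551386]
gap 0.5421288978534909 60.46366118567221
0.5418348395544628 61.53369742904033 [-0.28356657  0.46778168 -1.53330466] 4.85
```

View pics/side1.png

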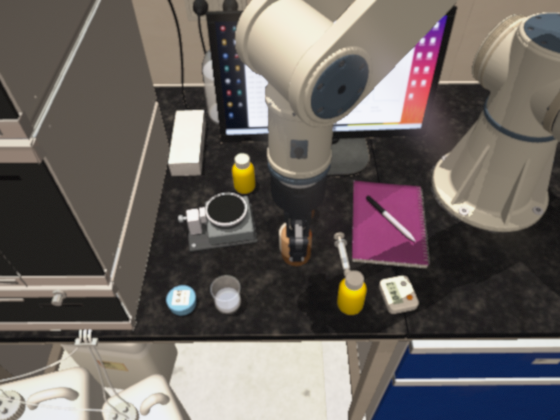

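The bottle is in the gripper at (295,240): gap 46 mm, weight 1.5 N, nothing else moved. Next I carry it over and press with it still held.

```bash
python3 - <<'E'
from h import *
R=np.diag([-1.,1,-1]); c=np.array([.5787,.1068])
robot.move_linear([*c,.345],vel=.12)
robot.move_linear([*c,.268],vel=.1); robot.wait(.2)
print(robot.get_eef_pos(),robot.get_contact_force())
print(robot.move_linear([*c,.252],vel=.03,max_force=18),robot.get_eef_pos(),robot.get_contact_force())
print(robot.move_linear([*c,.236],vel=.02,max_force=15),robot.get_eef_pos(),robot.get_contact_force(),robot.get_finger_gap(),robot.get_time())
p,d,k=grab("side"); cv2.imwrite("pics/side2.png",p[...,::-1])
E
```

```text
[0.578944   0.10685704 0.26868993] [ 0.27342557 -0.34789045 -1.11413367]
False [0.57886225 0.10683879 0.25202374] [ 0.35133088 -0.37794333  4.31838234]
True [0.57891268 0.10680174 0.23949792] [-2.16007316 -0.88779519  8.39840623] 0.5390772815835831 9.3083
```

View pics/side2.png

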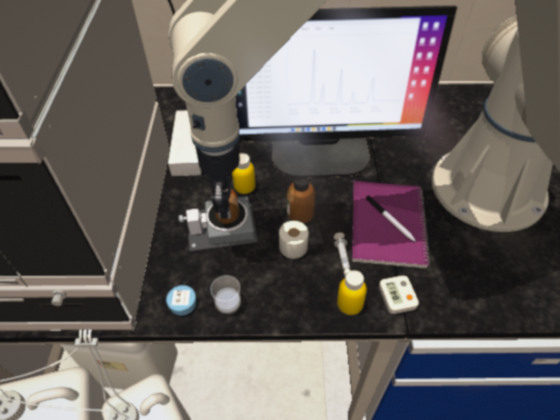

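The bottle is centred on the pad at (227,215), and the arm has reached the stop (TCP z 0.2395 as computed). I hold there, then rise 4 mm to test the catch: a caught pad stops pushing.

```bash
python3 - <<'E'
from h import *
c=np.array([.5787,.1068])
robot.move_linear([*c,.2395],vel=.02,max_force=15)
robot.wait(3); print("hold",robot.get_eef_pos()[2],robot.get_contact_force())
for z in (.2415,.2435):
    robot.move_linear([*c,z],vel=.02); robot.wait(.3); print(z,robot.get_eef_pos()[2],robot.get_contact_force(),robot.get_time())
E
```

```text
hold 0.24001062825857505 [-1.2175952   0.51173665  8.4355451 ]
0.2415 0.24198529249192327 [-1.29832225 -1.44666892  8.04784004] 13.1583
0.2435 0.24325029210783705 [-0.2415416  -0.59965844 -1.37598595] 13.7083
```

At 0.2435 the push is gone (−1.4 N, just the bottle's weight), so the catch holds. Setting the bottle down and releasing.

```bash
python3 - <<'E'
from h import *
c=np.array([.5787,.1068])
print(robot.move_linear([*c,.2415],vel=.01,max_force=3),robot.get_eef_pos()[2],robot.get_contact_force())
robot.move_gripper(0.95); robot.wait(.3)
robot.move_linear([*c,.40],vel=.1)
robot.movep([.42,.25,.42],np.diag([-1.,1,-1])); robot.wait(.3)
p,d,k=grab("scene"); cv2.imwrite("pics/scene3.png",p[...,::-1])
W=pts(d,k).reshape(-1,3)
t=W[(np.hypot(W[:,0]-c[0],W[:,1]-c[1])<.04)]; 
print("top",np.percentile(t[:,2],98) if len(t) else None)
top=t[t[:,2]>.126]; print(len(top),(top.min(0)+top.max(0))/2 if len(top) else 0)
q=t[abs(t[:,2]-.047)<.01]; print("pad z",np.median(q[:,2]),len(q),robot.get_time())
E
```

```text
True 0.2421625112957346 [-1.11405622 -0.045069    4.90427176]
top 0.13485100905029335
113 [0.57842734 0.10705442 0.13138478]
pad z 0.04548048595401538 340 17.625
```

View pics/scene3.png

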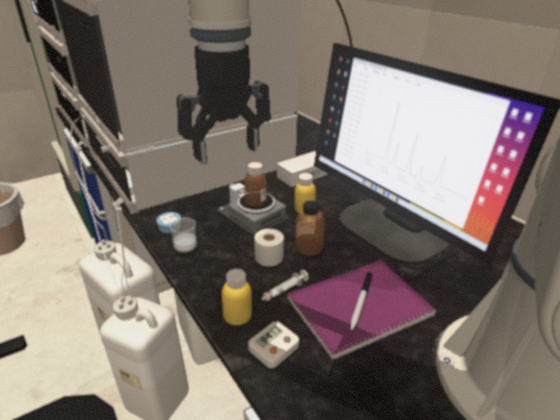

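The small bottle stands upright at (256,185), centred on the lowered pad (top at 0.135, pad at 0.0455). The gripper is clear and the big bottle at (310,230) hasn't moved.

```bash
python3 -c "
from bench import robot
print(robot.sign_off())"
```

```text
the job is handed in; nothing more can be done
None
```

The small amber bottle stands upright in the middle of the pad, the pad is held down by its catch, the big bottle hasn't moved, and the job was handed in at about 18 s; no verdict came back.

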